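Pack the sharp peeler in its clamshell blade case and seal it

TASK

Pack the yellow-handled peeler for shipping: open the blue clamshell case fully, lay the peeler flat inside with its blade between the two grey guards at the hinge end, and let go. Then shut the lid completely and, only once it is shut, seal it by pressing the white centre pins of both push rivets down flush. Leave the timer, the marker pen and the tape roll where they are.

Things in the scene. Friction and masses are not known exactly. Their poses are not given: they have to be found in the camera images.
- case: blue clamshell case, fixed on rubber feet; shut 190 mm deep (its x), 96 mm wide, 55 mm high. Origin under its centre at table height; x points from the finger lip (front) to the hinge (back), y left, z up. Base: tray, inner floor at z = 8, walls 3 mm thick up to z = 36 mm, inside 184 x 90 mm. At x = -62 an ear 26 mm long sticks out to y = +-81 mm each side (z = 30 to 41), with a white push rivet
- case_bed (a point): centre of the case's inner floor (8 mm above the table), axes as the case. Two grey blade guards stand on the floor from x = +26 to +78 mm here, 14 mm high, leaving a 32 mm gap centred on y = 0. The peeler lies right with its body origin at this point and its x along this x
- lid (a joint): lid angle, rad: 0 = shut, growing as the lip side swings up towards the hinge side, to a stop at 1.72 (past upright) where it rests open. Below about 1.45 it falls shut by its weight (120 g, damped hinge); no latch. Shut, its flat top is 55 mm above the table; open, the lid stands 245 mm high. The lip faces the left of the table, the hinge the right
- lid_hinge (a point): middle of the hinge line, 36.5 mm above the table and 98 mm behind the case centre; its axes turn with the lid and equal the case's when shut. In them the lid shell, open below, fills x = -193 to -3, y = -48 to 48, z = 0 to 18 mm
- lid_lip (a point): underside of the lid's finger lip, moving with the lid. The lip is a 4 mm thick tab, 60 mm wide in y, overhanging the front by 18 mm, at the parting plane: when shut its underside is 37 mm above the table with nothing below it. This point is on the underside, 6 mm behind the lip's front edge, 205 mm from the hinge
- pin_left (a joint): how far the centre pin of the rivet on the case's left (+y, far from the robot) is pressed in, m: 0 = standing 8 mm proud, 0.008 = flush with its collar. It needs about 5 N, slides along the lid's normal and stays where it is left
- pin_right (a joint): the same for the rivet on the case's right (-y, near the robot)
- pin_left_top (a point): centre of the top of the left pin's head (white, 12 mm diameter, within a white 18 mm collar); shut and unpressed 52 mm above the table, flush 44 mm; 62 mm in front of the case centre, 70 mm to its left
- pin_right_top (a point): the same for the right pin, 70 mm to the right of the case's centre line
- peeler: yellow-gripped peeler with a dark steel blade, 171 mm long, 22 mm wide, 20 mm high, 45 g, lying flat. Origin: under its centre. Its x points from the grip to the blade. Grip from x = -85 to +20 mm, blade from there to +86 mm (17 mm wide, 5 to 12 mm above the underside)
- grip_mid (a point): middle of the peeler's yellow grip, 32 mm behind the origin towards the grip end and 10 mm above the underside: where to grasp
- blade_tip (a point): the tip of the peeler's blade, 86 mm ahead of its origin
- kitchen_timer: clockwork timer, white 60 mm square body with a red knob, 51 mm high, close to the right (-y) side of the case, between it and the robot; origin under its centre. Leave alone
- tape_roll: roll of tan tape, 96 mm diameter, 25 mm high, lying; origin under its centre. Leave alone
- marker: white marker pen with a black cap, 135 mm long (its y), 17 mm thick, lying close along the left (+y, far) side of the case; origin under its middle. Leave alone

How it is judged (in metres and radians):
On the way, in this order (a step that is already met when the one before it is completed fails the run):
1. the lid stands open past upright (value of joint lid above 1.55 rad), for 0.2 s.
2. the peeler lies released on the case floor, blade between the guards, lid still open (x of peeler in the frame of case_bed between -0.01 and 0.01 m and y of peeler in the frame of case_bed between -0.012 and 0.012 m and z of grip_mid in the frame of case_bed below 0.018 m and x of blade_tip in the frame of case_bed above 0.06 m and z of blade_tip in the frame of case_bed below 0.016 m and angle between the x axis of peeler and the x axis of case_bed, either way round below 0.15 rad and value of joint lid above 1.55 rad and contact force between the fingers and peeler below 0.1 N and linear speed of peeler below 0.02 m/s), for 0.2 s.
3. the lid is shut, pins not yet pressed (value of joint lid below 0.03 rad and value of joint each of pin_left, pin_right below 0.0065 m), for 0.2 s.
At the end, for the whole second after the job is handed in: The lid is shut (below 0.03 rad), both rivet pins are within 1.5 mm of flush, and the peeler lies flat and at rest inside: its origin within 10 mm (lengthwise) and 12 mm (sideways) of the middle of the bed, blade at the hinge end between the guards, within 0.15 rad of the case's axis (value of joint lid below 0.03 rad and value of joint each of pin_left, pin_right above 0.0065 m and x of peeler in the frame of case_bed between -0.01 and 0.01 m and y of peeler in the frame of case_bed between -0.012 and 0.012 m and z of grip_mid in the frame of case_bed below 0.018 m and x of blade_tip in the frame of case_bed above 0.06 m and z of blade_tip in the frame of case_bed below 0.016 m and angle between the x axis of peeler and the x axis of case_bed, either way round below 0.15 rad and linear speed of peeler below 0.02 m/s); the robot touches nothing.
It fails at once if a rivet pin is pressed in while the lid is not shut (value of joint lid above 0.06 rad and value of joint any of pin_left, pin_right above 0.0045 m).
It fails at once if the timer is pushed more than 30 mm away (distance of kitchen_timer from where it was at the start of the episode above 0.03 m).
It fails at once if the tape roll is pushed more than 30 mm away (distance of tape_roll from where it was at the start of the episode above 0.03 m).
It fails at once if the marker pen is pushed more than 30 mm away (distance of marker from where it was at the start of the episode above 0.03 m).
It also fails if it takes over 72 s, if anything falls off the work surface, if the arm or the gripper's body presses on something with over 40 N, if the wrist force passes 120 N, or if a joint passes its speed limit or range.

ROBOT

A 6-joint arm with a two-finger parallel gripper is mounted at the origin on a cart in front of the work surface, level with it; the furniture and walls round the work are solid. World frame = base frame: x ahead of the robot, y to its left, z up, the work surface at z = 0. Lengths are in m, angles in degrees, forces in N, time in s.
With the tool pointing down it reaches from about 0.425 to 0.95 m from the base axis. Payload 3.5 kg.
Tool frame: the origin (TCP) lies at the very end of the fingers, on their centre line; the grasp point (between the pads) lies 19 mm behind it; z points along the fingers, y is the line along which they close (so a half turn about z gives the same grasp; the last joint's range is limited). The gripper opens to 85 mm and grips with 20 to 120 N. Pads are 22 mm wide; open, the fingers measure 114 mm over their backs; the gripper's body (76 mm by 85 mm) begins 54 mm behind the grasp point. The pads swing forward as they close: fully open they stand 13 mm farther back than shut.
Start: joints at [60.332, 16.404, 90.338, -0, 73.258, -8.594], TCP at [0.243, 0.63, 0.231] pointing down, gripper open.
Joint ranges: [-158.93, 158.93], [-51.34, 127.21], [12.03, 142.37], [-87.48, 267.48], [13.55, 161.25], [-162.69, 162.69]. Speed limits (degrees/s): [159.86, 159.86, 180, 180, 180, 180].

INTERFACE

Orientations are given as a 3x3 rotation matrix whose columns are the frame's x, y, z axes.
In Python, from bench import observe, capture, camera_info, sign_off gives the robot as it stands.
- The arm moves only by the tool play_rows, never from a script. Its argument "steps" is a list of rows, each a list of 6 numbers: the shift along the tool's x, y, z in mm, then the turn, a rotation vector about the tool's x, y, z in rad. A call has 1 to 20 rows; each row shifts and turns the commanded pose from where the row before left it, along the tool's axes as they then stand; what a row does not reach is not made up. A row lasts 1/10 s, in which the tool goes at most 50 mm and 8.59 degrees, less where a joint would pass 70% of its speed; a pose out of reach is approached as far as the arm can. A call with a gripper value outside its range is refused whole. "grip" is the opening, from -1 (shut) to 1 (fully open), so that 0 is half open, set as the call begins (left out, the last holds). The fingers move at their own pace and stop on an object; "newtons" is the grip in N (left out, the last holds). Time passes only in rows, so rows that do not move let the fingers close. It gives the time, the measured TCP pose, the force, the opening and the grip force at its end, in the units of the state.
- observe(): the state, without advancing time (a new reading comes with each control period).
- capture(name): name is "scene" or "top" or "wrist"; returns the picture (420x560x3 uint8, blue, green, red); there is no depth.
- camera_info(name): a dict with "camera_matrix" (3x3 intrinsics, pixels), "camera_from_world" (4x4, takes a point from world to camera coordinates); the wrist camera has in their place "hand_eye" (4x4, takes a point from camera to tool coordinates, whose origin is the TCP and whose axes are the flange's). Camera axes: x right, y down, z forward; pixel columns grow to the right and rows downward; lengths in m; the calibration is good to about 2 mm. A picture is of the moment at which its call begins: read the wrist's pose just before it. camera_info takes no time and is no camera call.
- sign_off(): hands the job in; it is judged then, once.
The state is a dict: "time": time; "joint_pos": joint angles; "joint_vel": joint speeds; "effort": joint torques, N m; "ee_pos": TCP position; "ee_rot": TCP orientation; "ft_force": force on the tool from outside, world axes, zero at the start; "ft_torque": the same for the moment, N m; "opening": finger opening in m; "grip_force": force on a finger pad.
Only numpy, scipy, OpenCV 4.12 (cv2) and the standard library are available. Lean on these libraries where they do the work, as an engineer would, in place of code of your own. Each camera call takes 0.05 s, during which the arm holds its last target. There are 200 camera calls.

## Working session

There is one attempt and no reset: what is moved stays moved. The work goes in short steps, Python scripts to look and compute and a tool call to move; the robot and the scene stay as the last step left them, time stands still between calls to the robot, and variables do not carry over. Pictures are saved under pics/ and viewed, at most 10 in all, crops included, and the job is handed in when it is done.

Besides the shell and the picture viewer there is one more tool, called after "Request:" as a command line: name --pt "numbers of a row" for each row, then --argument value for the rest. play_rows: Moves the arm, as the interface text tells. Its arguments: {"type":"object","properties":{"steps":{"type":"array","items":{"type":"array","items":{"type":"number"}}},"grip":{"type":"number"},"newtons":{"type":"number"}},"required":["steps"]}

```bash
ls; mkdir -p pics; python3 - <<'E'
from bench import *
import cv2,numpy as np
s=observe();print(s)
for n in ("top","scene"):
    cv2.imwrite(f"pics/{n}0.png",cv2.resize(capture(n),None,fx=1.42,fy=1.42,interpolation=cv2.INTER_CUBIC))
    print(camera_info(n))
print(camera_info("wrist"))
E
```

```text
pics
{'time': 0.0, 'joint_pos': array([ 6.03317764e+01,  1.64548177e+01,  9.04220938e+01, -1.38167718e-03,
        7.32575799e+01, -8.59630712e+00]), 'joint_vel': array([0.07908055, 0.03744487, 0.00818676, 0.01060684, 0.04463528,
       0.05298318]), 'effort': array([-4.66814490e-04, -4.05977118e+01, -2.92629164e+01, -2.29528050e-04,
        5.74154081e-03, -3.59921501e-05]), 'ee_pos': array([0.24236357, 0.62929296, 0.22993789]), 'ee_rot': array([[-9.33132195e-01,  3.59531643e-01, -1.14180135e-03],
       [ 3.59533306e-01,  9.33129999e-01, -2.05102686e-03],
       [ 3.28040035e-04, -2.32439481e-03, -9.99997245e-01]]), 'ft_force': array([ 1.07143617, -0.71140767, -0.92268127]), 'ft_torque': array([-0.02561189, -0.016145  , -0.01383829]), 'grip_force': 0.0, 'opening': 0.08537817683929518}
{'camera_matrix': array([[534.03450304,   0.        , 276.91656771],
       [  0.        , 534.03450304, 201.63134911],
       [  0.        ,   0.        ,   1.        ]]), 'camera_from_world': array([[-0.02382999, -0.99966637, -0.00996417,  0.01451561],
       [-0.99451799,  0.02471998, -0.10160159, 
[... 404 characters left out ...]
23567001, -0.57339859, -0.78464878,  0.18945277],
       [ 0.32924065,  0.7125374 , -0.61958942,  0.98423405],
       [ 0.        ,  0.        ,  0.        ,  1.        ]])}
{'camera_matrix': array([[309.77210656,   0.        , 276.16044328],
       [  0.        , 309.77210656, 207.86758618],
       [  0.        ,   0.        ,   1.        ]]), 'hand_eye': array([[-5.53043474e-04, -9.64403152e-01, -2.64435727e-01,
         6.69329383e-02],
       [ 9.99999540e-01, -7.40745220e-04,  6.10105934e-04,
         2.47639133e-04],
       [-7.84267587e-04, -2.64435268e-01,  9.64403118e-01,
        -1.43893241e-01],
       [ 0.00000000e+00,  0.00000000e+00,  0.00000000e+00,
         1.00000000e+00]])}
```

View pics/top0.png

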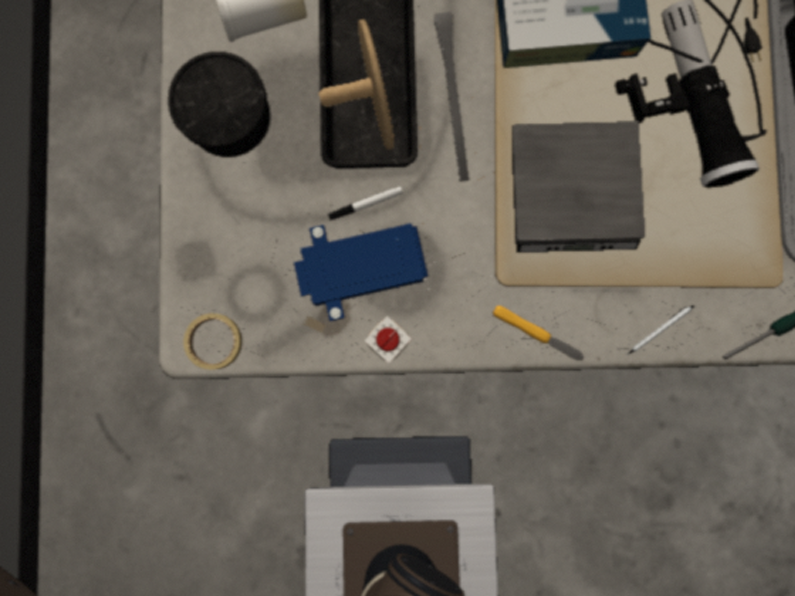

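View pics/scene0.png

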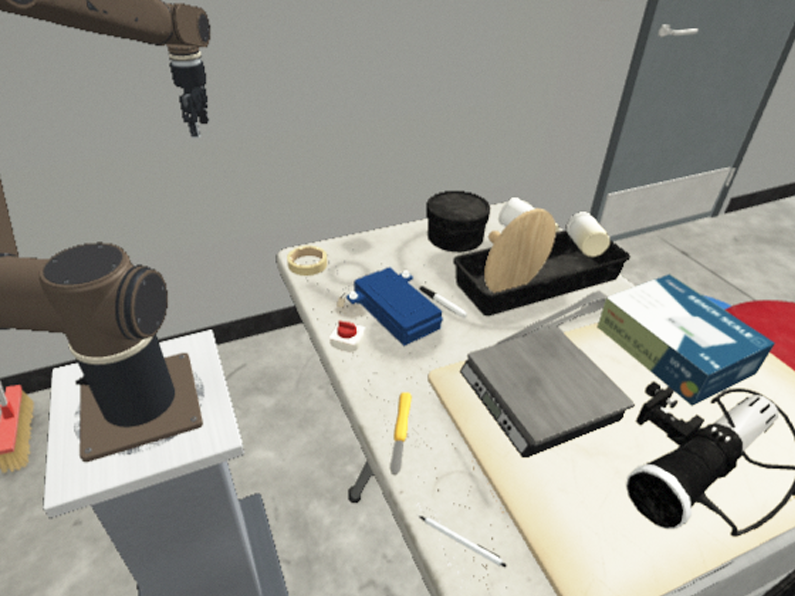

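The top view shows the case (lid about 300–427, 225–303 in the enlarged picture), with rivets at (318,233) and (335,313), the timer at (388,339), and the peeler running from grip (495,310) to tip (581,357). I'll enlarge this area to read it more exactly.

```bash
python3 - <<'E'
from bench import *
import cv2
im=capture("top")
c=im[125:275,205:415]   # x3.8
cv2.imwrite("pics/top1.png",cv2.resize(c,None,fx=3.8,fy=3.8,interpolation=cv2.INTER_CUBIC))
E
```

```text
(no output)
```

View pics/top1.png

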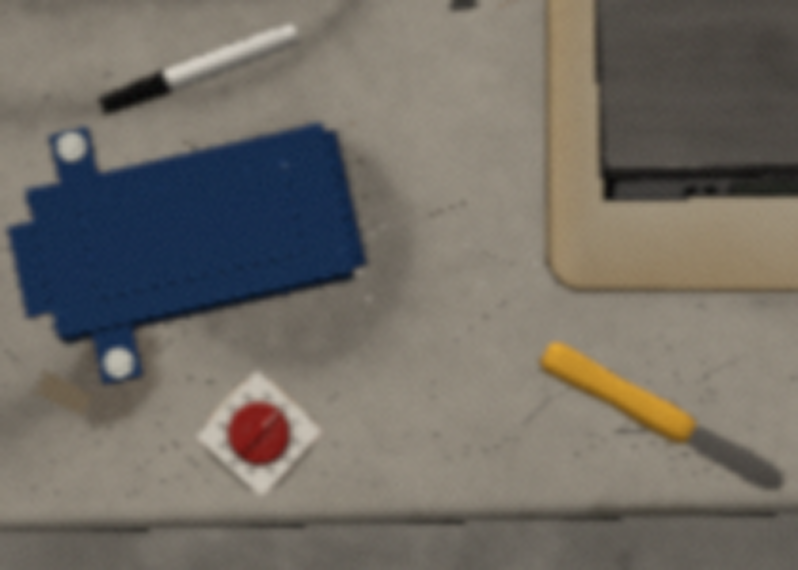

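```bash
cat > h.py <<'E'
from bench import *
import numpy as np,cv2
from scipy.optimize import least_squares
from scipy.spatial.transform import Rotation as R
def ray(p,z,n="top"):
    ci=camera_info(n);K=ci["camera_matrix"];T=ci["camera_from_world"]
    d=T[:3,:3].T@np.linalg.inv(K)@[p[0],p[1],1];o=-T[:3,:3].T@T[:3,3]
    return o+d*(z-o[2])/d[2]
def unc(u,v,x0=205,y0=125,f=3.8): return np.array([(u+.5)/f-.5+x0,(v+.5)/f-.5+y0])
E
python3 - <<'E'
from h import *
body=np.array([[-62,70],[-62,-70],[95,48],[95,-48],[-95,48],[-95,-48]])/1000
px=[(71,146),(119,362),(325,126),(364,268),(28,190),(62,336)];zs=[.052,.052,.055,.055,.055,.055]
W=np.array([ray(unc(*p),z)[:2] for p,z in zip(px,zs)])
def f(q):
    c,s=np.cos(q[2]),np.sin(q[2]);return (body@np.array([[c,s],[-s,c]])+q[:2]-W).ravel()
r=least_squares(f,[.55,0.1,-1.5]);print("case",r.x,np.degrees(r.x[2]));print((r.fun.reshape(-1,2)*1000).round(1))
print("d pins",np.linalg.norm(W[0]-W[1]),W[:2])
a=ray(unc(542,353),.010);b=ray(unc(781,482),.008);print("peeler",a,b,np.linalg.norm(a-b),(a+b)/2,np.degrees(np.arctan2(*(b-a)[1::-1])))
print("timer",ray(unc(259,433),.05)); print("timer corners",[ray(unc(*p),.03) for p in[(200,437),(257,370),(320,433),(262,494)]])
print("marker",ray(unc(103,106),.01),ray(unc(295,30),.01))
E
```

```text
case [ 0.52541419  0.05157848 -1.37012786] -78.50254391864055
[[ 1.  -1.1]
 [-0.3 -1.2]
 [ 2.7 -0.5]
 [-1.8  2.1]
 [ 0.4 -0. ]
 [-2.1  0.8]]
d pins 0.13870005753524053 [[0.58065138 0.12743537]
 [0.44477249 0.09960316]]
peeler [ 0.44683754 -0.16668847  0.01      ] [ 0.36140321 -0.3150811   0.008     ] 0.17124075760933694 [ 0.40412038 -0.24088478  0.009     ] -119.93039584494349
timer [0.39898265 0.01417675 0.05      ]
timer corners [array([0.39803896, 0.05150019, 0.03      ]), array([0.43915147, 0.0148603 , 0.03      ]), array([ 0.39872311, -0.02365027,  0.03      ]), array([0.36161461, 0.01351851, 0.03      ])]
marker [0.61381841 0.11087876 0.01      ] [ 0.66063121 -0.0145121   0.01      ]
```

```bash
cat >> h.py <<'E'
C=np.array([.5254,.0516,0]);YAW=-78.5
XC=np.array([np.cos(np.radians(YAW)),np.sin(np.radians(YAW)),0]);YC=np.array([-XC[1],XC[0],0]);Z=np.array([0,0,1.])
Rc=np.c_[XC,YC,Z]
def cw(x,y,z): return C+Rc@np.array([x,y,z])/1000
def dn(a):  # tool down, tool x at world angle a
    a=np.radians(a);x=np.array([np.cos(a),np.sin(a),0]);return np.c_[x,np.cross(-Z,x),-Z]
def tilt(Rm,deg): return Rm@R.from_rotvec([0,np.radians(deg),0]).as_matrix()
def to(p,Rm=None,p0=None,R0=None):
    s=observe();p0=s["ee_pos"] if p0 is None else p0;R0=s["ee_rot"] if R0 is None else R0
    print("shift",(R0.T@(p-p0)*1000).round(1),"rot",(R.from_matrix(R0.T@Rm).as_rotvec().round(3) if Rm is not None else ""))
def st():
    s=observe();print(round(s["time"],2),"case-frame mm",(Rc.T@(s["ee_pos"]-C)*1000).round(1),"F",s["ft_force"].round(1),"j",s["joint_pos"].round(0),"open",round(s["opening"],4),round(s["grip_force"],1))
E
python3 - <<'E'
from h import *
D=dn(101.5);A=cw(-190,0,180);T=tilt(D,-45)
to(A,D);to(A,T,A,D)
to(cw(-150,0,19),T,A,T);to(cw(-111,0,19),T,cw(-150,0,19),T)
print(A)
E
```

```text
shift [-369.5 -277.2   50.6] rot [-2.000e-03  1.000e-03  1.002e+00]
shift [0. 0. 0.] rot [-0.    -0.785  0.   ]
shift [ 85.6  -0.  142.1] rot [0. 0. 0.]
shift [-27.6   0.   27.6] rot [0. 0. 0.]
[0.48752009 0.23778569 0.18      ]
```

Request:
play_rows --pt "-28.4 -21.3 3.9 0 0 0" --pt "-28.4 -21.3 3.9 0 0 0" --pt "-28.4 -21.3 3.9 0 0 0" --pt "-28.4 -21.3 3.9 0 0 0" --pt "-28.4 -21.3 3.9 0 0 0" --pt "-28.4 -21.3 3.9 0 0 0" --pt "-28.4 -21.3 3.9 0 0 0" --pt "-28.4 -21.3 3.9 0 0 0" --pt "-28.4 -21.3 3.9 0 0 0" --pt "-28.4 -21.3 3.9 0 0 0" --pt "-28.4 -21.3 3.9 0 0 0" --pt "-28.4 -21.3 3.9 0 0 0" --pt "-28.4 -21.3 3.9 0 0 0" --pt "0 0 0 0 0 0.143" --pt "0 0 0 0 0 0.143" --pt "0 0 0 0 0 0.143" --pt "0 0 0 0 0 0.143" --pt "0 0 0 0 0 0.143" --pt "0 0 0 0 0 0.143" --pt "0 0 0 0 0 0.143" --grip -1

```text
time: 2.15
ee_pos: [0.4873, 0.2386, 0.1803]
ee_rot: [[-0.195, 0.981, -0.001], [0.981, 0.195, -0.0], [-0.0, -0.001, -1.0]]
ft_force: [0.9, -0.7, 0.4]
opening: -0.0001
grip_force: 0.0
```

Request:
play_rows --pt "0 0 0 0 -0.131 0" --pt "0 0 0 0 -0.131 0" --pt "0 0 0 0 -0.131 0" --pt "0 0 0 0 -0.131 0" --pt "0 0 0 0 -0.131 0" --pt "0 0 0 0 -0.131 0" --pt "0 0 0 0 0 0" --pt "0 0 0 0 0 0"

```text
time: 2.95
ee_pos: [0.4872, 0.2389, 0.1798]
ee_rot: [[-0.144, 0.979, 0.141], [0.693, 0.201, -0.692], [-0.707, -0.002, -0.708]]
ft_force: [0.2, -0.2, -0.0]
opening: -0.0002
grip_force: 0.0
```

```bash
python3 - <<'E'
from h import *
st();T=tilt(dn(101.5),-45);to(cw(-150,0,19),T)
cv2.imwrite("pics/w1.png",capture("wrist"))
E
```

```text
2.95 case-frame mm [-191.2   -0.   179.8] F [ 0.2 -0.2 -0. ] j [ 33.  16. 105. -42.  82.  36.] open -0.0002 0.0
shift [ 84.5   0.2 142.9] rot [ 0.    -0.001  0.003]
```

View pics/w1.png

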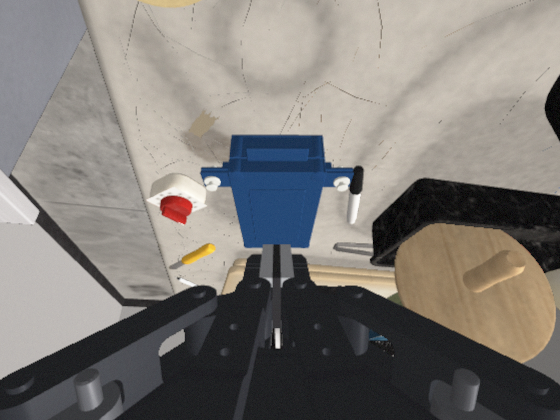

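The wrist view, which is upside down, shows the case centred at column 277, with pins at (212,183) and (341,183) and the lip at rows 148–160. The gripper lines up with the lip.

```bash
cat >> h.py <<'E'
def wproj(P):
    s=observe();ci=camera_info("wrist");q=s["ee_rot"].T@(P-s["ee_pos"]);H=ci["hand_eye"]
    c=H[:3,:3].T@(q-H[:3,3]);u=ci["camera_matrix"]@c;return (u[:2]/u[2]).round(1)
E
python3 -c "
from h import *
for p in [(-62,70,52),(-62,-70,52),(-113,30,41),(-113,-30,41),(-95,48,55),(95,-48,55)]: print(p,wproj(cw(*p)))"
```

```text
(-62, 70, 52) [341.  187.4]
(-62, -70, 52) [210.3 187.4]
(-113, 30, 41) [307.4 147.8]
(-113, -30, 41) [243.9 147.8]
(-95, 48, 55) [324.9 171.2]
(95, -48, 55) [243.9 246.8]
```

Request:
play_rows --pt "9.4 0 15.9 0 0 0" --pt "9.4 0 15.9 0 0 0" --pt "9.4 0 15.9 0 0 0" --pt "9.4 0 15.9 0 0 0" --pt "9.4 0 15.9 0 0 0" --pt "9.4 0 15.9 0 0 0" --pt "9.4 0 15.9 0 0 0" --pt "9.4 0 15.9 0 0 0" --pt "9.4 0 15.9 0 0 0" --pt "0 0 0 0 0 0" --pt "0 0 0 0 0 0"

```text
time: 4.1
ee_pos: [0.4958, 0.1979, 0.0192]
ee_rot: [[-0.142, 0.98, 0.141], [0.692, 0.201, -0.694], [-0.708, -0.001, -0.706]]
ft_force: [-0.2, 0.7, 0.2]
opening: -0.0
grip_force: 0.0
```

```bash
python3 -c "
from h import *
st();T=tilt(dn(101.5),-45);to(cw(-109,0,18),T)"
```

```text
4.1 case-frame mm [-149.3    0.2   19.2] F [-0.2  0.7  0.2] j [ 29.  28. 109. -47.  68.  46.] open -0.0 0.0
shift [-27.6  -0.3  29.4] rot [0.    0.001 0.002]
```

Request:
play_rows --pt "-5.5 0 5.9 0 0 0" --pt "-5.5 0 5.9 0 0 0" --pt "-5.5 0 5.9 0 0 0" --pt "-5.5 0 5.9 0 0 0" --pt "-5.5 0 5.9 0 0 0" --pt "0 0 0 0 0 0"

```text
time: 4.7
ee_pos: [0.504, 0.1577, 0.0182]
ee_rot: [[-0.141, 0.98, 0.141], [0.693, 0.2, -0.693], [-0.707, -0.0, -0.707]]
ft_force: [-0.7, 1.1, -0.1]
opening: 0.0
grip_force: 0.3
```

```bash
python3 -c "
from h import *
st()
th=np.r_[np.linspace(0.05,1.68,25)]
K=np.c_[98-203*np.cos(th)-8,36.5+203*np.sin(th)-8]
K=np.r_[[(Rc.T@(observe()['ee_pos']-C)*1000)[[0,2]]],K]
d=np.diff(K,axis=0);s=.7071
print(np.c_[-s*d[:,0]-s*d[:,1],s*d[:,0]-s*d[:,1]].round(1).tolist())"
```

```text
4.7 case-frame mm [-108.2    0.2   18.2] F [-0.7  1.1 -0.1] j [ 25.  27. 112. -49.  65.  45.] open 0.0 0.3
[[-11.2, -17.7], [-10.5, -8.9], [-11.1, -8.2], [-11.6, -7.4], [-12.1, -6.6], [-12.5, -5.7], [-12.9, -4.9], [-13.2, -4.0], [-13.4, -3.1], [-13.6, -2.2], [-13.7, -1.2], [-13.8, -0.3], [-13.8, 0.6], [-13.7, 1.6], [-13.6, 2.5], [-13.4, 3.4], [-13.1, 4.3], [-12.8, 5.2], [-12.4, 6.0], [-12.0, 6.9], [-11.5, 7.7], [-10.9, 8.4], [-10.3, 9.1], [-9.7, 9.8], [-9.0, 10.5]]
```

Request:
play_rows --pt "-6 0 -9 0 0 0" --pt "-5.2 0 -8.7 0 0 0" --pt "-10.5 0 -8.9 0 0 0" --pt "-11.1 0 -8.2 0 0 0" --pt "-11.6 0 -7.4 0 0 0" --pt "-12.1 0 -6.6 0 0 0" --pt "-12.5 0 -5.7 0 0 0" --pt "-12.9 0 -4.9 0 0 0" --pt "-13.2 0 -4 0 0 0" --pt "-13.4 0 -3.1 0 0 0" --pt "-13.6 0 -2.2 0 0 0" --pt "-13.7 0 -1.2 0 0 0" --pt "0 0 0 0 0 0"

```text
time: 6.0
ee_pos: [0.5143, 0.1122, 0.1658]
ee_rot: [[-0.139, 0.98, 0.143], [0.693, 0.199, -0.693], [-0.708, 0.003, -0.706]]
ft_force: [-0.0, 0.6, -0.3]
opening: 0.0001
grip_force: 0.2
```

```bash
python3 - <<'E'
from h import *
st()
a=capture("top")[105:245,175:325];b=capture("scene")[100:300,180:380]
f=lambda i:cv2.resize(i,(390,390))
cv2.imwrite("pics/l1.png",np.hstack([f(a),f(b)]))
E
```

```text
6.0 case-frame mm [-61.6   1.2 165.8] F [-0.   0.6 -0.3] j [ 20.  11. 113. -47.  72.  30.] open 0.0001 0.2
```

View pics/l1.png

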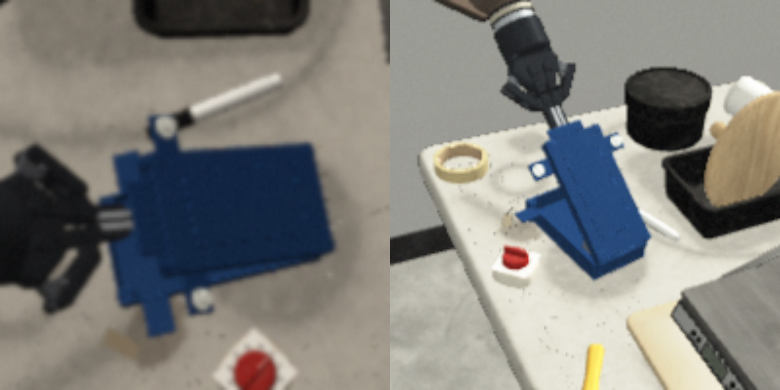

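The lid is up about 40° and resting on the finger. The rivets move with it. I'll continue the arc.

Request:
play_rows --pt "-13.8 0 -0.3 0 0 0" --pt "-13.8 0 0.6 0 0 0" --pt "-13.7 0 1.6 0 0 0" --pt "-13.6 0 2.5 0 0 0" --pt "-13.4 0 3.4 0 0 0" --pt "-13.1 0 4.3 0 0 0" --pt "-12.8 0 5.2 0 0 0" --pt "-12.4 0 6.0 0 0 0" --pt "-12.0 0 6.9 0 0 0" --pt "-11.5 0 7.7 0 0 0" --pt "-10.9 0 8.4 0 0 0" --pt "-10.3 0 9.1 0 0 0" --pt "-9.7 0 9.8 0 0 0" --pt "-9.0 0 10.5 0 0 0" --pt "0 0 0 0 0 0" --pt "0 0 0 0 0 0"

```text
time: 7.7
ee_pos: [0.548, -0.0575, 0.2302]
ee_rot: [[-0.142, 0.98, 0.141], [0.693, 0.2, -0.693], [-0.707, -0.001, -0.707]]
ft_force: [0.2, 0.4, -0.6]
opening: -0.0001
grip_force: 0.0
```

```bash
python3 - <<'E'
from h import *
st()
a=capture("top")[105:245,175:325];b=capture("scene")[80:280,200:400]
f=lambda i:cv2.resize(i,(390,390))
cv2.imwrite("pics/l2.png",np.hstack([f(a),f(b)]))
E
```

```text
7.7 case-frame mm [111.4   0.4 230.2] F [ 0.2  0.4 -0.6] j [  2.   2. 115. -50.  65.  13.] open -0.0001 0.0
```

View pics/l2.png

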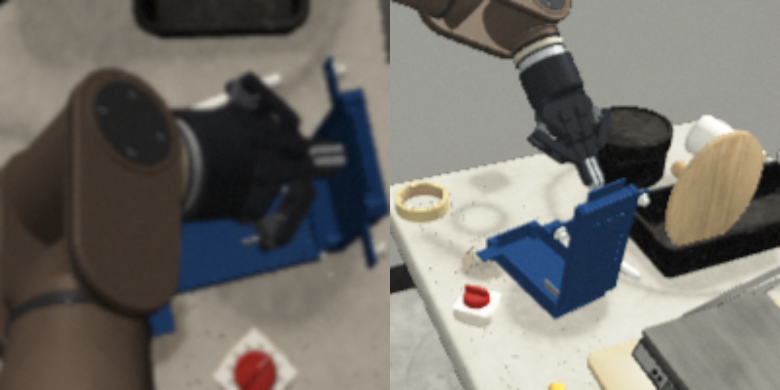

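The lid now stands open past upright. I'll retreat, set the tool vertical and head for the peeler.

Request:
play_rows --pt "11 0 -17 0 0 0" --pt "11 0 -17 0 0 0" --pt "11 0 -17 0 0 0" --pt "11 0 -17 0 0 0" --pt "11 0 -17 0 0 0" --pt "11 0 -17 0 0 0" --pt "11 0 -17 0 0 0" --pt "11 0 -17 0 0 0" --pt "0 0 0 0 0.131 0" --pt "0 0 0 0 0.131 0" --pt "0 0 0 0 0.131 0" --pt "0 0 0 0 0.131 0" --pt "0 0 0 0 0.131 0" --pt "0 0 0 0 0.131 0" --pt "0 0 0 0 0 0" --grip 0

```text
time: 9.3
ee_pos: [0.517, 0.0965, 0.2649]
ee_rot: [[-0.198, 0.98, 0.001], [0.98, 0.198, 0.0], [0.0, 0.001, -1.0]]
ft_force: [-0.2, -0.2, -0.5]
opening: 0.0424
grip_force: 0.0
```

```bash
python3 - <<'E'
from h import *
st();P=np.array([.420,-.213,.28]);to(P,dn(60))
E
```

```text
9.3 case-frame mm [-45.6   0.7 264.9] F [-0.2 -0.2 -0.5] j [ -1.  -4. 109.   0.  75. -12.] open 0.0424 0.0
shift [-284.2 -156.2  -15.3] rot [ 0.001 -0.001  0.723]
```

Request:
play_rows --pt "0 -20 -20 0 0 0" --pt "0 -20 -15 0 0 0" --pt "-25.8 -11.6 0 0 0 0" --pt "-25.8 -11.6 0 0 0 0" --pt "-25.8 -11.6 0 0 0 0" --pt "-25.8 -11.6 0 0 0 0" --pt "-25.8 -11.6 0 0 0 0" --pt "-25.8 -11.6 0 0 0 0" --pt "-25.8 -11.6 0 0 0 0" --pt "-25.8 -11.6 0 0 0 0" --pt "-25.8 -11.6 0 0 0 0" --pt "-25.8 -11.6 0 0 0 0" --pt "-25.8 0 30 0 0 0" --pt "0 0 0 0 0 0.1446" --pt "0 0 0 0 0 0.1446" --pt "0 0 0 0 0 0.1446" --pt "0 0 0 0 0 0.1446" --pt "0 0 0 0 0 0.1446" --pt "0 0 0 0 0 0" --pt "0 0 0 0 0 0"

```text
time: 11.3
ee_pos: [0.4207, -0.2106, 0.2691]
ee_rot: [[0.494, 0.869, -0.001], [0.869, -0.494, -0.001], [-0.001, -0.0, -1.0]]
ft_force: [0.1, -0.0, 0.3]
opening: 0.0425
grip_force: 0.0
```

```bash
python3 - <<'E'
from h import *
st();im=capture("wrist")
hsv=cv2.cvtColor(im,cv2.COLOR_BGR2HSV)
m=cv2.inRange(hsv,(15,120,90),(32,255,255))
n,l,sx,c=cv2.connectedComponentsWithStats(m);print(sx,c.round(1))
k=1+np.argmax(sx[1:,4]);pts=cv2.findNonZero((l==k).astype(np.uint8));r=cv2.minAreaRect(pts);print(r)
bx=cv2.boxPoints(r)
s=observe();ci=camera_info("wrist");H=ci["hand_eye"];K=ci["camera_matrix"]
def wray(p,z):
    d=s["ee_rot"]@H[:3,:3]@np.linalg.inv(K)@[p[0],p[1],1];o=s["ee_pos"]+s["ee_rot"]@H[:3,3];return o+d*(z-o[2])/d[2]
W=np.array([wray(p,.012) for p in bx]);print(W.round(4),W.mean(0),[np.linalg.norm(W[i]-W[i-1]) for i in (1,2)])
print(wproj(np.array([.420,-.213,.012])))
cv2.imwrite("pics/w2.png",im)
E
```

```text
11.3 case-frame mm [ 236.  -154.9  269.1] F [ 0.1 -0.   0.3] j [-39. -12. 116.  -0.  76.  -9.] open 0.0425 0.0
[[     0      0    560    420 233999]
 [   270    139     17     80   1201]] [[279.5 209.7]
 [277.9 177.7]]
((278.0, 178.5), (79.0, 16.0), 90.0)
[[ 0.4373 -0.1653  0.012 ]
 [ 0.4549 -0.1754  0.012 ]
 [ 0.4039 -0.2666  0.012 ]
 [ 0.3851 -0.2559  0.012 ]] [ 0.42029291 -0.21581373  0.012     ] [np.float64(0.02024546251877845), np.float64(0.10457824975564407)]
[276.7 178.1]
```

View pics/w2.png

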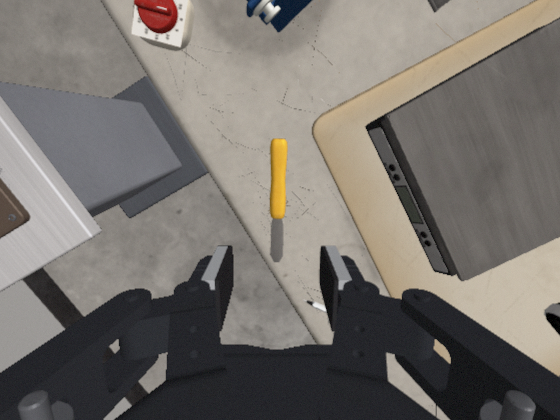

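The peeler's grip runs straight from (278,139) to (278,219), parallel to the tool's x axis and only about 1 mm off in tool y.

Request:
play_rows --pt "-3.6 1.2 10 0 0 0" --pt "0 0 30 0 0 0" --pt "0 0 35 0 0 0" --pt "0 0 35 0 0 0" --pt "0 0 35 0 0 0" --pt "0 0 35 0 0 0" --pt "0 0 30 0 0 0" --pt "0 0 20 0 0 0" --pt "0 0 15 0 0 0" --pt "0 0 10 0 0 0" --pt "0 0 6 0 0 0" --pt "0 0 2 0 0 0" --pt "0 0 0 0 0 0"

```text
time: 12.65
ee_pos: [0.42, -0.2152, 0.0066]
ee_rot: [[0.498, 0.867, 0.0], [0.867, -0.498, -0.001], [-0.0, 0.001, -1.0]]
ft_force: [0.3, -0.1, -0.6]
opening: 0.0426
grip_force: 0.0
```

Request:
play_rows --pt "0 0 0 0 0 0" --pt "0 0 0 0 0 0" --pt "0 0 0 0 0 0" --pt "0 0 0 0 0 0" --pt "0 0 0 0 0 0" --pt "0 0 0 0 0 0" --grip -1 --newtons 40

```text
time: 13.25
ee_pos: [0.4205, -0.2156, 0.0074]
ee_rot: [[0.498, 0.867, 0.001], [0.867, -0.498, -0.001], [-0.0, 0.002, -1.0]]
ft_force: [0.2, 1.1, 5.4]
opening: 0.0197
grip_force: 39.8
```

Request:
play_rows --pt "0 0 -10 0 0 0" --pt "0 0 -20 0 0 0" --pt "0 0 -35 0 0 0" --pt "0 0 -40 0 0 0" --pt "0 0 -40 0 0 0" --pt "0 0 -40 0 0 0" --pt "0 0 -40 0 0 0" --pt "0 0 -40 0 0 0" --pt "0 0 -25 0 0 0" --pt "0 0 -5 0 0 0" --pt "0 0 0 0 0 0"

```text
time: 14.35
ee_pos: [0.4197, -0.2149, 0.3015]
ee_rot: [[0.498, 0.867, 0.001], [0.867, -0.498, -0.001], [-0.0, 0.001, -1.0]]
ft_force: [-0.2, 0.4, -0.2]
opening: 0.0196
grip_force: 39.2
```

```bash
python3 - <<'E'
from h import *
st();im=capture("wrist")
cv2.imwrite("pics/w3.png",im)
to(cw(-31,0,300),dn(101.5))
s=observe();H=camera_info("wrist")["hand_eye"];K=camera_info("wrist")["camera_matrix"]
for p in [(0,0,-4),(-53,0,-4),(53,0,-4),(-118,0,-4)]:
    c=H[:3,:3].T@(np.array(p)/1000-H[:3,3]);u=K@c;print(p,u[:2]/u[2],c[2])
E
```

```text
14.35 case-frame mm [ 240.  -156.7  301.5] F [-0.2  0.4 -0.2] j [-39. -13. 113.  -0.  80. -10.] open 0.0196 39.2
shift [ 3.069e+02 -6.080e+01  1.000e-01] rot [-0.002 -0.001 -0.722]
(0, 0, -4) [276.56282314 264.31552084] 0.1525941727929954
(-53, 0, -4) [276.58341556 354.68873128] 0.16654603276208585
(53, 0, -4) [276.53808621 155.75342779] 0.13864231282390493
(-118, 0, -4) [276.60439895 446.77780898] 0.18365680442229113
```

View pics/w3.png

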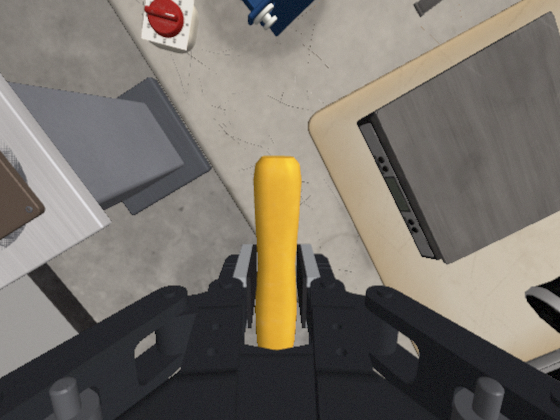

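The peeler is held level and straight. Its grip end is at (277,156), which is where it should be if TCP sits at grip_mid. Next I carry it over the case.

Request:
play_rows --pt "15 -3 0 0 0 0" --pt "30 -6 0 0 0 0" --pt "30 -6 0 0 0 0" --pt "30 -6 0 0 0 0" --pt "30 -6 0 0 0 0" --pt "30 -6 0 0 0 0" --pt "30 -6 0 0 0 0" --pt "30 -6 0 0 0 0" --pt "30 -6 0 0 0 0" --pt "30 -6 0 0 0 0" --pt "22 -4 0 0 0 0" --pt "0 0 0 0 0 -0.1203" --pt "0 0 0 0 0 -0.1203" --pt "0 0 0 0 0 -0.1203" --pt "0 0 0 0 0 -0.1203" --pt "0 0 0 0 0 -0.1203" --pt "0 0 0 0 0 -0.1203" --pt "0 0 0 0 0 0" --pt "0 0 0 0 0 0"

```text
time: 16.3
ee_pos: [0.5189, 0.0817, 0.2991]
ee_rot: [[-0.197, 0.98, -0.004], [0.98, 0.197, 0.0], [0.001, -0.004, -1.0]]
ft_force: [-0.0, 0.8, -1.0]
opening: 0.0195
grip_force: 39.2
```

```bash
python3 - <<'E'
from h import *
st();to(cw(-32,0,15.5),dn(101.5))
E
```

```text
16.3 case-frame mm [-30.8  -0.4 299.1] F [-0.   0.8 -1. ] j [ -2.  -5. 107.  -0.  79. -13.] open 0.0195 39.2
shift [  1.    1.5 283.6] rot [-0.004 -0.001 -0.002]
```

Request:
play_rows --pt "1 0.6 10 0 0 0" --pt "0 0 20 0 0 0" --pt "0 0 30 0 0 0" --pt "0 0 30 0 0 0" --pt "0 0 30 0 0 0" --pt "0 0 30 0 0 0" --pt "0 0 30 0 0 0" --pt "0 0 25 0 0 0" --pt "0 0 15 0 0 0" --pt "0 0 5 0 0 0" --pt "0 0 0 0 0 0"

```text
time: 17.4
ee_pos: [0.5198, 0.0828, 0.0759]
ee_rot: [[-0.199, 0.98, -0.001], [0.98, 0.199, 0.0], [0.0, -0.001, -1.0]]
ft_force: [-0.4, -0.7, -0.7]
opening: 0.0196
grip_force: 39.2
```

```bash
python3 - <<'E'
from h import *
st();to(cw(-32,0,15.5),dn(101.5))
im=capture("wrist")
for p in [(-62,70,41),(-62,-70,41),(-95,48,36),(-95,-48,36),(-92,45,36),(-92,-45,36)]: print(p,wproj(cw(*p)))
cv2.imwrite("pics/w4.png",im)
E
```

```text
17.4 case-frame mm [-31.7   0.8  75.9] F [-0.4 -0.7 -0.7] j [ -2.   9. 117.  -0.  54. -13.] open 0.0196 39.2
shift [ 0.3 -0.7 60.4] rot [-0.001 -0.    -0.   ]
(-62, 70, 41) [391.6 187.2]
(-62, -70, 41) [154.8 187.4]
(-95, 48, 36) [356.1 129.5]
(-95, -48, 36) [190.2 129.6]
(-92, 45, 36) [350.6 134.8]
(-92, -45, 36) [195.7 134.9]
```

View pics/w4.png

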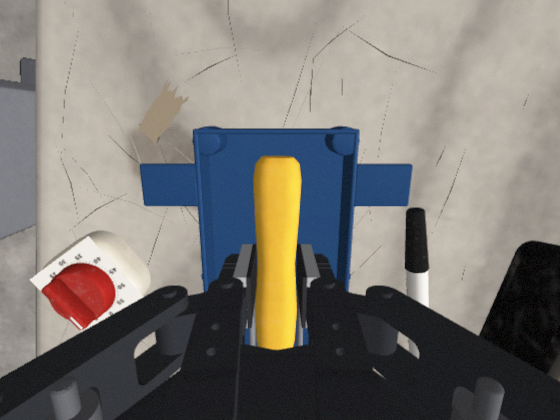

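The case's front edge spans columns 194–359 at row 129, so the peeler at column 277 is already centred in the case. I'll lower it straight down.

Request:
play_rows --pt "0 0 10 0 0 0" --pt "0 0 15 0 0 0" --pt "0 0 15 0 0 0" --pt "0 0 10 0 0 0" --pt "0 0 5 0 0 0" --pt "0 0 3 0 0 0" --pt "0 0 1.5 0 0 0" --pt "0 0 0 0 0 0" --pt "0 0 0 0 0 0"

```text
time: 18.35
ee_pos: [0.5205, 0.0828, 0.0174]
ee_rot: [[-0.2, 0.98, 0.001], [0.98, 0.2, -0.0], [-0.0, 0.001, -1.0]]
ft_force: [0.4, 0.1, 0.4]
opening: 0.02
grip_force: 39.2
```

Request:
play_rows --pt "0 0 1 0 0 0" --pt "0 0 1 0 0 0" --pt "0 0 0 0 0 0"

```text
time: 18.65
ee_pos: [0.5204, 0.0828, 0.0154]
ee_rot: [[-0.2, 0.98, 0.001], [0.98, 0.2, -0.0], [-0.0, 0.001, -1.0]]
ft_force: [-1.4, 0.0, 3.0]
opening: 0.02
grip_force: 39.5
```

Request:
play_rows --pt "0 0 0 0 0 0" --pt "0 0 0 0 0 0" --pt "0 0 0 0 0 0" --pt "0 0 0 0 0 0" --pt "0 0 0 0 0 0" --grip -0.2

```text
time: 19.15
ee_pos: [0.52, 0.0828, 0.0148]
ee_rot: [[-0.199, 0.98, -0.0], [0.98, 0.199, -0.0], [0.0, -0.0, -1.0]]
ft_force: [0.2, 0.8, 0.1]
opening: 0.0338
grip_force: 0.0
```

Request:
play_rows --pt "0 0 -10 0 0 0" --pt "0 0 -20 0 0 0" --pt "0 0 -30 0 0 0" --pt "0 0 -40 0 0 0" --pt "0 0 -40 0 0 0" --pt "0 0 -40 0 0 0" --pt "0 0 -40 0 0 0" --pt "0 0 -40 0 0 0" --pt "0 0 -25 0 0 0" --pt "0 0 0 0 0 0" --pt "0 0 0 0 0 0"

```text
time: 20.25
ee_pos: [0.5199, 0.0828, 0.3004]
ee_rot: [[-0.199, 0.98, 0.001], [0.98, 0.199, -0.0], [-0.0, 0.001, -1.0]]
ft_force: [-0.6, -1.1, -1.0]
opening: 0.0345
grip_force: 0.0
```

```bash
python3 - <<'E'
from h import *
st();im=capture("wrist")
for p in [(-85,0,18),(20,0,18),(86,0,16),(-95,48,36),(-95,-48,36)]: print(p,wproj(cw(*p)))
cv2.imwrite("pics/w5.png",im)
print(observe()["ee_pos"],cw(190,0,200),cw(85,0,200))
E
```

```text
20.25 case-frame mm [-31.6   0.9 300.4] F [-0.6 -1.1 -1. ] j [ -2.  -5. 107.  -0.  79. -14.] open 0.0345 0.0
(-85, 0, 18) [276. 134.]
(20, 0, 18) [276.1 209.8]
(86, 0, 16) [276.1 252.2]
(-95, 48, 36) [313.8 126.4]
(-95, -48, 36) [238.2 126.4]
[0.51936032 0.08278098 0.29881206] [ 0.56327991 -0.13458569  0.2       ] [ 0.54234627 -0.0316936   0.2       ]
```

View pics/w5.png

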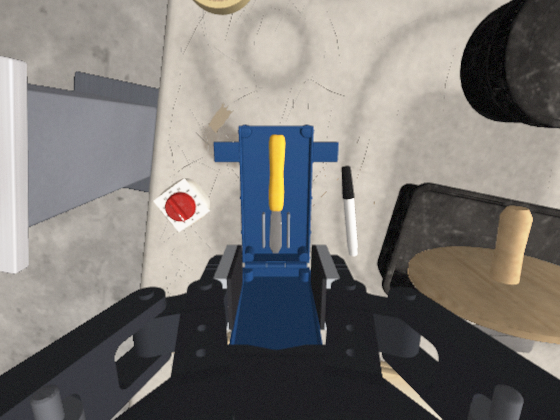

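The peeler lies between the guards and is released: its grip end is at (277,135), its tip at (276,250), and the guards are at columns 264 and 289. Next I go over the lid and push it from behind.

Request:
play_rows --pt "-12 0 0 0 0 0" --pt "-25 0 0 0 0 0" --pt "-25 0 0 0 0 0" --pt "-25 0 0 0 0 0" --pt "-25 0 0 0 0 0" --pt "-25 0 0 0 0 0" --pt "-25 0 0 0 0 0" --pt "-25 0 0 0 0 0" --pt "-25 0 0 0 0 0" --pt "-12 0 0 0 0 0" --pt "0 0 20 0 0 0" --pt "0 0 30 0 0 0" --pt "0 0 30 0 0 0" --pt "0 0 15 0 0 0" --pt "0 0 0 0 0 0" --grip -1

```text
time: 21.8
ee_pos: [0.5628, -0.1359, 0.2011]
ee_rot: [[-0.2, 0.98, -0.007], [0.98, 0.2, 0.003], [0.004, -0.006, -1.0]]
ft_force: [-0.2, -0.7, -0.2]
opening: 0.0001
grip_force: 0.0
```

```bash
python3 -c "
from h import *
st()"
```

```text
21.8 case-frame mm [191.2  -0.7 201.1] F [-0.2 -0.7 -0.2] j [-24.   6. 106.   0.  69. -35.] open 0.0001 0.0
```

Request:
play_rows --pt "10 0 0 0 0 0" --pt "10 0 0 0 0 0" --pt "8 0 0 0 0 0" --pt "8 0 0 0 0 0" --pt "8 0 0 0 0 0" --pt "8 0 0 0 0 0" --pt "8 0 0 0 0 0" --pt "8 0 0 0 0 0" --pt "8 0 0 0 0 0" --pt "8 0 0 0 0 0" --pt "8 0 0 0 0 0" --pt "8 0 0 0 0 0" --pt "8 0 0 0 0 0" --pt "8 0 0 0 0 0" --pt "0 0 0 0 0 0"

```text
time: 23.3
ee_pos: [0.5414, -0.022, 0.2048]
ee_rot: [[-0.201, 0.98, -0.0], [0.98, 0.201, 0.0], [0.0, -0.0, -1.0]]
ft_force: [0.4, 0.6, -0.2]
opening: 0.0003
grip_force: 0.0
```

Request:
play_rows --pt "0 0 -20 0 0 0" --pt "0 0 -20 0 0 0" --pt "0 0 -20 0 0 0" --pt "0 0 0 0 0 0" --pt "0 0 0 0 0 0" --pt "0 0 0 0 0 0" --pt "0 0 0 0 0 0" --pt "0 0 0 0 0 0" --pt "0 0 0 0 0 0" --pt "0 0 0 0 0 0" --pt "0 0 0 0 0 0" --pt "0 0 0 0 0 0" --pt "0 0 0 0 0 0" --pt "0 0 0 0 0 0" --pt "0 0 0 0 0 0"

```text
time: 24.8
ee_pos: [0.5416, -0.0231, 0.2649]
ee_rot: [[-0.199, 0.98, 0.0], [0.98, 0.199, -0.0], [-0.0, 0.0, -1.0]]
ft_force: [1.2, 0.5, -0.7]
opening: -0.0
grip_force: 0.0
```

```bash
cat > pins.py <<'E'
from h import *
st()
s=observe();im=capture("wrist")
m=(im.min(2)>170).astype(np.uint8);n,l,q,c=cv2.connectedComponentsWithStats(m)
for k in range(1,n):
    if q[k,4]>25: print("blob",c[k].round(1),q[k,2:])
for p in [(-62,70,52),(-62,-70,52),(-62,70,44),(-62,-70,44)]: print(p,wproj(cw(*p)))
E
python3 pins.py
```

```text
24.8 case-frame mm [ 76.4   1.  264.9] F [ 1.2  0.5 -0.7] j [-13.  -2. 107.  -0.  75. -25.] open -0.0 0.0
blob [265.3 208.6] [  441   344 37692]
blob [241.2   7.4] [ 12  15 116]
blob [334.4  17. ] [  57   41 1478]
blob [384.3  93.3] [  64  210 5146]
blob [210.5  53.4] [ 16  18 228]
blob [341.   53.3] [ 17  18 225]
blob [  5.8 246.1] [ 9  6 26]
blob [432.9 247.8] [19 11 82]
blob [507.4 263.9] [ 106   26 1697]
blob [171.6 342.1] [ 24  24 259]
(-62, 70, 52) [341.6  52.8]
(-62, -70, 52) [208.3  52.8]
(-62, 70, 44) [340.   54.4]
(-62, -70, 44) [209.8  54.5]
```

The pins are back at their shut positions. I'll press lightly on the front of the lid's top to make sure it is fully closed.

Request:
play_rows --pt "14 0 10 0 0 0" --pt "24 0 30 0 0 0" --pt "28 0 30 0 0 0" --pt "30 0 30 0 0 0" --pt "25 0 30 0 0 0" --pt "15 0 30 0 0 0" --pt "0 0 20 0 0 0" --pt "0 0 15 0 0 0" --pt "0 0 8 0 0 0" --pt "0 0 4 0 0 0" --pt "0 0 2 0 0 0" --pt "0 0 1 0 0 0" --pt "0 0 0 0 0 0"

```text
time: 26.15
ee_pos: [0.5152, 0.11, 0.0557]
ee_rot: [[-0.199, 0.98, 0.002], [0.98, 0.199, 0.0], [-0.0, 0.002, -1.0]]
ft_force: [-1.0, 0.8, -0.1]
opening: -0.0003
grip_force: 0.0
```

```bash
python3 -c "
from h import *
st()"
```

```text
26.15 case-frame mm [-59.3   1.6  55.7] F [-1.   0.8 -0.1] j [  1.  10. 118.  -0.  52. -10.] open -0.0003 0.0
```

Request:
play_rows --pt "0 0 0.7 0 0 0" --pt "0 0 0.7 0 0 0" --pt "0 0 0 0 0 0" --pt "0 0 0 0 0 0"

```text
time: 26.55
ee_pos: [0.5151, 0.1101, 0.0545]
ee_rot: [[-0.2, 0.98, 0.001], [0.98, 0.2, -0.0], [-0.0, 0.001, -1.0]]
ft_force: [-1.8, -0.7, 4.8]
opening: -0.0003
grip_force: 2.8
```

Request:
play_rows --pt "0 0 -15 0 0 0" --pt "0 0 -20 0 0 0" --pt "0 0 -30 0 0 0" --pt "0 0 0 0 0 0"

```text
time: 26.95
ee_pos: [0.5178, 0.1104, 0.1236]
ee_rot: [[-0.2, 0.98, 0.01], [0.98, 0.2, 0.0], [-0.002, 0.01, -1.0]]
ft_force: [-0.2, -0.2, 0.5]
opening: -0.0001
grip_force: 0.0
```

```bash
python3 pins.py; python3 -c "
from h import *
to(cw(-62,71,75),dn(101.5));to(cw(-62,-69,75),dn(101.5))"
```

```text
26.95 case-frame mm [-59.1   4.2 123.6] F [-0.2 -0.2  0.5] j [  1.   5. 116.   0.  59. -10.] open -0.0001 0.0
blob [175.7  18.2] [ 31  40 471]
blob [261.7  32.4] [  62   72 2855]
blob [381.1  47.8] [ 111  109 6887]
blob [460.7 141.6] [ 176  288 8536]
blob [298.6  34.9] [ 11  24 102]
blob [121.4 211.8] [  129   266 11510]
blob [189.4  77.3] [13 12 41]
blob [208.   90.8] [ 8 21 51]
blob [197.1  92.5] [12 16 99]
blob [343.3 140. ] [  83  103 4565]
blob [384.6 108.9] [16  7 54]
blob [204.1 110.6] [10  8 26]
blob [261.5 131.4] [  81   30 1020]
blob [135.9 141. ] [ 9 15 61]
blob [176.4 210.9] [ 24  23 421]
blob [363.8 210.7] [ 23  22 382]
blob [346.6 244.2] [ 30  46 770]
blob [350.7 265.9] [ 20  25 172]
blob [344.5 282.6] [13  7 32]
blob [104.  321.6] [ 21  18 174]
blob [390.4 348.7] [ 8 15 70]
(-62, 70, 52) [368.6 215.8]
(-62, -70, 52) [173.9 216.2]
(-62, 70, 44) [365.4 212.7]
(-62, -70, 44) [177.2 213.1]
shift [ 2.7 67.9 46.9] rot [0.006 0.001 0.   ]
shift [  2.7 -72.1  46. ] rot [0.006 0.001 0.   ]
```

The lid's top met the finger at z ≈ 54.5 mm, so it is shut. Next is the left pin.

Request:
play_rows --pt "3 13 0 0 0 0" --pt "0 27 0 0 0 0" --pt "0 22 0 0 0 0" --pt "0 8 0 0 0 0" --pt "0 0 20 0 0 0" --pt "0 0 25 0 0 0" --pt "0 0 10 0 0 0" --pt "0 0 5 0 0 0" --pt "0 0 0 0 0 0" --pt "0 0 0 0 0 0"

```text
time: 28.0
ee_pos: [0.5831, 0.1271, 0.0594]
ee_rot: [[-0.199, 0.98, 0.002], [0.98, 0.199, 0.0], [-0.0, 0.002, -1.0]]
ft_force: [1.1, -0.1, 0.1]
opening: -0.0001
grip_force: 0.0
```

```bash
python3 -c "
from h import *
st()"
```

```text
28.0 case-frame mm [-62.5  71.6  59.4] F [ 1.1 -0.1  0.1] j [  3.  18. 108.  -0.  54.  -9.] open -0.0001 0.0
```

Request:
play_rows --pt "0 -0.8 4 0 0 0" --pt "0 0 3 0 0 0" --pt "0 0 2 0 0 0" --pt "0 0 2 0 0 0" --pt "0 0 2 0 0 0" --pt "0 0 1 0 0 0" --pt "0 0 1 0 0 0" --pt "0 0 0 0 0 0" --pt "0 0 0 0 0 0"

```text
time: 28.9
ee_pos: [0.5819, 0.127, 0.044]
ee_rot: [[-0.2, 0.98, 0.0], [0.98, 0.2, -0.0], [-0.0, 0.0, -1.0]]
ft_force: [-2.4, -0.8, 5.1]
opening: 0.0001
grip_force: 2.9
```

Request:
play_rows --pt "0 0 0.7 0 0 0" --pt "0 0 0.7 0 0 0" --pt "0 0 0 0 0 0" --pt "0 0 0 0 0 0"

```text
time: 29.3
ee_pos: [0.582, 0.127, 0.0439]
ee_rot: [[-0.2, 0.98, -0.0], [0.98, 0.2, -0.0], [-0.0, -0.0, -1.0]]
ft_force: [-5.8, -0.7, 12.4]
opening: -0.0005
grip_force: 5.9
```

The height stayed the same while the force rose, so the left pin is flush on its stop. Next is the right pin.

Request:
play_rows --pt "0 0 -10 0 0 0" --pt "0 0 -20 0 0 0" --pt "0 0 -15 0 0 0" --pt "0 -15 0 0 0 0" --pt "0 -30 0 0 0 0" --pt "0 -30 0 0 0 0" --pt "0 -30 0 0 0 0" --pt "0 -25 0 0 0 0" --pt "0 -10 0 0 0 0" --pt "0 0 10 0 0 0" --pt "0 0 15 0 0 0" --pt "0 0 5 0 0 0" --pt "0 0 0 0 0 0" --pt "0 0 0 0 0 0"

```text
time: 30.7
ee_pos: [0.4453, 0.0991, 0.0571]
ee_rot: [[-0.199, 0.98, 0.0], [0.98, 0.199, 0.0], [-0.0, 0.0, -1.0]]
ft_force: [0.5, -0.2, 0.3]
opening: 0.0
grip_force: 0.0
```

```bash
python3 -c "
from h import *
st()"
```

```text
30.7 case-frame mm [-62.5 -69.1  57.1] F [ 0.5 -0.2  0.3] j [ -0.   2. 127.   0.  51. -12.] open 0.0 0.0
```

Request:
play_rows --pt "0 0 3 0 0 0" --pt "0 0 2 0 0 0" --pt "0 0 2 0 0 0" --pt "0 0 2 0 0 0" --pt "0 0 2 0 0 0" --pt "0 0 1 0 0 0" --pt "0 0 1 0 0 0" --pt "0 0 0.7 0 0 0" --pt "0 0 0 0 0 0" --pt "0 0 0 0 0 0"

```text
time: 31.7
ee_pos: [0.4449, 0.099, 0.0439]
ee_rot: [[-0.199, 0.98, 0.001], [0.98, 0.199, 0.0], [-0.0, 0.001, -1.0]]
ft_force: [-2.1, -0.8, 7.9]
opening: -0.0
grip_force: 3.6
```

Request:
play_rows --pt "0 0 0.7 0 0 0" --pt "0 0 0.3 0 0 0" --pt "0 0 0 0 0 0" --pt "0 0 0 0 0 0"

```text
time: 32.1
ee_pos: [0.445, 0.0991, 0.0438]
ee_rot: [[-0.2, 0.98, -0.0], [0.98, 0.2, -0.0], [-0.0, -0.0, -1.0]]
ft_force: [-4.8, -1.2, 13.2]
opening: 0.0001
grip_force: 6.7
```

Request:
play_rows --pt "0 0 -10 0 0 0" --pt "0 0 -20 0 0 0" --pt "0 0 -35 0 0 0" --pt "0 0 -40 0 0 0" --pt "0 0 -40 0 0 0" --pt "0 0 -40 0 0 0" --pt "0 0 -20 0 0 0" --pt "0 0 0 0 0 0" --pt "0 0 0 0 0 0" --pt "0 0 0 0 0 0"

```text
time: 33.1
ee_pos: [0.4433, 0.099, 0.2449]
ee_rot: [[-0.199, 0.98, -0.004], [0.98, 0.199, -0.0], [0.001, -0.004, -1.0]]
ft_force: [0.6, 0.4, -0.3]
opening: 0.0001
grip_force: 0.0
```

```bash
python3 pins.py; python3 -c "
from bench import *
print(sign_off())"
```

```text
33.1 case-frame mm [-62.8 -71.  244.9] F [ 0.6  0.4 -0.3] j [ -0. -13. 119.  -0.  74. -12.] open 0.0001 0.0
blob [384.5  69.6] [  338   172 16914]
blob [270.3   4.5] [ 26  12 218]
blob [291.    4.3] [ 23  12 169]
blob [340.7   6.2] [ 68  22 494]
blob [372.6  15.5] [ 16  21 114]
blob [336.9  65. ] [  56   60 2403]
blob [473.  140.6] [ 147  262 9862]
blob [253.6  44.8] [ 8  8 28]
blob [229.1 191.3] [ 107  237 9689]
blob [ 27.3 189.8] [   57   241 12580]
blob [278.2 184.7] [ 16  16 186]
blob [402.6 184.9] [ 16  16 183]
blob [388.3 250. ] [  27  108 1373]
blob [420.8 304.3] [ 7  8 36]
blob [276.1 339.1] [ 10  20 169]
blob [380.5 342.1] [ 25  26 264]
blob [522.1 360. ] [19  9 67]
(-62, 70, 52) [404.3 187. ]
(-62, -70, 52) [277.6 186.9]
(-62, 70, 44) [401.5 185.6]
(-62, -70, 44) [277.6 185.5]
the job is handed in; nothing more can be done
None
```

I handed the job in at 33 s: the peeler lies between the guards, the lid is shut and both rivet pins are pressed flush; I never touched the timer, marker or tape roll, and no verdict came back.

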